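Light the fuse tin, try its catch, and hold the lid open

ROBOT

A 7-joint arm with a two-finger parallel gripper is mounted at the origin on a cart in front of the work surface, level with it; the furniture and walls round the work are solid. World frame = base frame: x ahead of the robot, y to its left, z up, the work surface at z = 0. Lengths are in m, angles in rad, forces in N, time in s.
With the tool pointing down it reaches from about 0.4 to 0.85 m from the base axis. Payload 4.5 kg.
Tool frame: the origin (TCP) lies at the very end of the fingers, on their centre line; the grasp point (between the pads) lies 19 mm behind it; z points along the fingers, y is the line along which they close (so a half turn about z gives the same grasp; the last joint's range is limited). The gripper opens to 85 mm and grips with 20 to 120 N. Pads are 22 mm wide; open, the fingers measure 114 mm over their backs; the gripper's body (76 mm by 85 mm) begins 54 mm behind the grasp point. The pads swing forward as they close: fully open they stand 13 mm farther back than shut.
Start: joints at [1.144, 0.689, -0.195, 1.565, 0.157, 0.902, -0.215], TCP at [0.278, -0.56, 0.231] pointing down, gripper open.
Joint ranges: [-3.01, 3.01], [-0.46, 2.08], [-1.47, 1.51], [0.13, 2.56], [-1, 4.14], [0.04, 2.09], [-2.66, 2.66]. Speed limits (rad/s): [2.57, 2.57, 3.14, 3.14, 3.14, 3.14, 3.14].

INTERFACE

Orientations are given as a unit quaternion [w, x, y, z].
In Python, from station import arm gives the robot as it stands.
- The arm moves only by the tool carry_out, never from a script. Its arguments are lists of equal length, an entry for each row: "turn": the turn, a rotation vector about the tool's x, y, z scaled (see below), a list of three; "translation": the shift along the tool's x, y, z scaled (see below), a list of three; "gripper": the closure, from 0 (fully open) to 1 (shut). A call has 1 to 5 rows; each row is the pose to reach, as a shift and turn from the pose commanded when the call began, along the tool's axes at that moment; what a row does not reach only later rows make up. The controller multiplies each number of a shift by 0.08 m and each number of a turn by 90 degrees. A row lasts 1/10 s, in which the tool goes at most 50 mm and 8.59 degrees, less where a joint would pass 70% of its speed; a pose out of reach is approached as far as the arm can. A call with a number of a shift or a turn outside -1 to 1 is refused whole. A call with a gripper value outside its range is refused whole. The fingers move at their own pace and stop on an object; "force" is the grip in N (left out, the last holds). Time passes only in rows, so rows that repeat a pose let the fingers close. It gives the time, the measured TCP pose, the force, the opening and the grip force at its end, in the units of the state.
- arm.get_state(): the state, without advancing time (a new reading comes with each control period).
- arm.capture(name): name is "scene" or "top"; returns the picture (480x640x3 uint8, red, green, blue); there is no depth.
- arm.get_calibration(name): a dict with "fx", "fy", "cx", "cy" (pixels), "k1" (the pictures are not rectified: a ray, as slopes to the right and down, at radius r is drawn at 1 + k1 r^2 times it, then the intrinsics apply), "position" and "orientation" of the camera in the world. Camera axes: x right, y up, looking along -z (the intrinsics and any distortion apply to the point x, -y, -z); pixel columns grow to the right and rows downward; lengths in m; the calibration is good to about 2 mm. A picture is of the moment at which its call begins. get_calibration takes no time and is no camera call.
- arm.job_done(): hands the job in; it is judged then, once.
The state is a dict: "clock": time; "qpos": joint angles; "dq": joint speeds; "joint_torque": joint torques, N m; "tcp_pos": TCP position; "tcp_rot": TCP orientation; "ft_force": force on the tool from outside, world axes, zero at the start; "ft_torque": the same for the moment, N m; "opening": finger opening in m; "grasp_force": force on a finger pad.
Only numpy, scipy, OpenCV 4.12 (cv2) and the standard library are available. Lean on these libraries where they do the work, as an engineer would, in place of code of your own. Each camera call takes 0.05 s, during which the arm holds its last target. There are 200 camera calls.

TASK

Set up the fuse tin for inspection: lay the torch in the sloping two-saddle rest, its head (lens end) pointing down towards the tin, and let go of it. Then take the lid by the black knob of its catch and first tug it gently upward, without drawing the knob back, to feel whether the hidden tongue is caught; if it holds, ease off and draw the knob back towards the hinge to free it. Raise the lid about 45 degrees and finish holding it there by the knob; leave the other things on the desk where they are.

Things in the scene. Friction and masses are not known exactly. Their poses are not given: they have to be found in the camera images.
- fuse_box: dark grey steel fuse tin with a paper label on its lid, fixed to the desk: 113 mm deep (x) by 155 mm wide (y) by 53 mm high with the lid shut. Origin at the centre of its underside, on the desk. Its x axis points from its front (robot side) to its hinged back, z up.
- fuse_box_lid (a joint): angle of the tin's lid about the hinge along its back edge: 0 shut (as it starts), grows as the front edge rises, 0.785 is 45 degrees. The lid falls shut by its own weight if let go; raising it takes 2 to 5 N at the catch knob. While the tongue is caught it rises less than 0.025: it has 1 to 2 mm of play at the knob.
- tin_hinge (a point): middle of the hinge axis at the tin's back edge, 54 mm behind the tin's origin (+x of the tin) and 51 mm above the desk; the axis runs along the tin's y
- lid_middle (a point): point in the middle of the lid's upper face, 53 mm above the desk with the lid shut; turns with the lid, its x axis points to the hinge
- catch_knob: black barrel knob (lying cylinder 16 mm across, 14 mm long along y, tapered to flat 10 mm ends) of the slide catch on the lid, on a thin stem over a low steel housing (top 57 mm above the desk, lid shut). Origin at its centre: 33 mm in front of lid_middle, 75 mm above the desk. It rides and turns with the lid. It can be drawn 10 mm along its own +x, to the hinge, against a spring (2 to 5 N), and springs forward when let go.
- keeper: ledge inside the tin's front wall (origin and axes: the tin's) under which a hidden tongue below the lid catches. The sticky tongue starts anywhere from 6 mm under the ledge to clear of it; the knob starts forward either way, so only a tug tells. Drawing the knob its full 10 mm pushes the tongue clear, if the lid is not pulled up hard meanwhile; the tongue then stays back.
- torch_rest: steel stand fixed to the desk on the left (+y) of the tin: base plate 75 x 112 x 8 mm, two posts with open V saddles (90 degrees, 10 mm wide along the torch, arms 30 mm long). Origin on the desk. Its y axis runs along the saddles, which stand at y = -23 mm (lower, nearer the tin) and +41 mm (higher); a torch in them slopes down towards -y, to the tin, by 0.28 rad (16 degrees).
- rest_cradle (a point): where the middle of the torch's axis lies when seated in the rest: 122 mm above the desk, over the rest's origin; axes as the rest. Only the torch's 26 mm body fits the saddles, with about 8 mm of play along it either way before the tail cap or the head's taper rides up on a saddle.
- torch_middle (a point): middle of the axis of the black torch, which starts lying on the desk (this point 19.5 mm up). 150 mm long along its y axis, lens end at -y, button on top (+z), 0.13 to 0.27 kg. Head 39 mm across from y = -75 to -49 mm, tapering to y = -36; round body 26.4 mm across from -36 to +55; tail cap 39 mm across from +55 to +75. A grip at y = +9 mm comes midway between the saddles (54 mm clear).
- torch_lens (a point): centre of the torch's lens, 75 mm from its middle, at the head end, which tapers into the body (the tail cap is short and stepped)
- pliers: bystander: pliers with dark grips, 170 mm long, lying flat on the desk behind the rest; origin under its middle
- tape_roll: bystander: roll of grey tape, 62 mm across and 19 mm high, lying flat; origin under its centre
- fuse_tall: bystander: porcelain cartridge fuse with brass caps, 27 mm across and 80 mm high, standing on end behind the tin; origin under its foot
- fuse_short: bystander: cartridge fuse 21 mm thick and 60 mm long, lying at the back of the desk; origin under its middle

How it is judged:
On the way, in this order (a step that is already met when the one before it is completed fails the run):
1. the torch lies in both saddles of the rest, lens end towards the tin, and has been let go (x of torch_middle in the frame of torch_rest between -0.008 and 0.008 m and y of torch_middle in the frame of torch_rest between -0.016 and 0.016 m and z of torch_middle in the frame of torch_rest between 0.113 and 0.131 m and y of torch_lens in the frame of torch_rest below -0.05 m and z of torch_lens in the frame of torch_rest between 0.091 and 0.112 m and distance between the grasp point and torch_middle above 0.06 m), for 0.3 s.
2. the lid has been tugged with its knob not drawn back: either the caught tongue bore on the keeper with over 1 N, or the lid came up by over 0.03 rad ((contact force between keeper and anything else above 1 N or (value of joint fuse_box_lid above 0.03 rad and x of catch_knob in the frame of lid_middle below -0.029 m))), for 0.05 s.
At the end, for the whole second after the job is handed in: the torch still rests in both saddles, lens towards the tin (middle within 8 mm sideways and 16 mm along the rest, 113 to 131 mm high; lens 91 to 112 mm high); the lid stands still at 0.55 to 1.1 rad (31 to 63 degrees), and the fingers hold its catch knob with over 1 N (x of torch_middle in the frame of torch_rest between -0.008 and 0.008 m and y of torch_middle in the frame of torch_rest between -0.016 and 0.016 m and z of torch_middle in the frame of torch_rest between 0.113 and 0.131 m and y of torch_lens in the frame of torch_rest below -0.05 m and z of torch_lens in the frame of torch_rest between 0.091 and 0.112 m and value of joint fuse_box_lid between 0.55 and 1.1 rad and velocity of joint fuse_box_lid between -0.1 and 0.1 rad/s and contact force between the fingers and catch_knob above 1 N); the arm keeps its last pose, push and grip.
It fails at once if the catch was forced: the tongue bore on the keeper with over 60 N (contact force between keeper and anything else above 60 N).
It fails at once if the pliers was pushed more than 30 mm (distance of pliers from where it was at the start of the episode above 0.03 m).
It fails at once if the roll of tape was pushed more than 30 mm (distance of tape_roll from where it was at the start of the episode above 0.03 m).
It fails at once if the standing fuse was pushed more than 30 mm (distance of fuse_tall from where it was at the start of the episode above 0.03 m).
It fails at once if the lying fuse was pushed more than 30 mm (distance of fuse_short from where it was at the start of the episode above 0.03 m).
It also fails if it takes over 54 s, if anything falls off the work surface, if the arm or the gripper's body presses on something with over 40 N, if the wrist force passes 120 N, or if a joint passes its speed limit or range.

## Working session

There is one attempt and no reset: what is moved stays moved. The work goes in short steps, Python scripts to look and compute and a tool call to move; the robot and the scene stay as the last step left them, time stands still between calls to the robot, and variables do not carry over. Pictures are saved under pics/ and viewed, at most 10 in all, crops included, and the job is handed in when it is done.

Besides the shell and the picture viewer there is one more tool, called after "Emit:" as name(argument=value, ...), one argument or row to a line, values as JSON. carry_out: Moves the arm, as the interface text tells. Its arguments: {"type":"object","properties":{"turn":{"type":"array"},"translation":{"type":"array"},"gripper":{"type":"array"},"force":{"type":"number"}},"required":["turn","translation","gripper"]}

```bash
mkdir -p pics; ls; python3 - <<'E'
from station import arm
import cv2
for n in("scene","top"):
    cv2.imwrite(f"pics/{n}0.png",arm.capture(n)[:,:,::-1]); print(arm.get_calibration(n))
print(arm.get_state())
E
```

```text
pics
{'fx': 619.2312127665892, 'fy': 619.2312127665892, 'cx': 316.65464488557603, 'cy': 244.03037151409305, 'k1': -0.12311510230578385, 'position': array([-0.08289646,  0.54567962,  0.87181615]), 'orientation': array([-0.33754886, -0.15645109,  0.37053107,  0.85105261])}
{'fx': 525.3000782317596, 'fy': 525.3000782317596, 'cx': 316.5933728904074, 'cy': 233.62855798879266, 'k1': -0.13595442871591604, 'position': array([ 0.39774947, -0.0578701 ,  1.03237086]), 'orientation': array([ 0.71639745,  0.03117564, -0.04318913, -0.69565615])}
{'clock': 0.1, 'qpos': array([ 1.14381651,  0.68989776, -0.19453385,  1.56619989,  0.15729018,
        0.902506  , -0.21508651]), 'dq': array([-0.0010103 , -0.00195332,  0.00095189, -0.0021393 ,  0.00162036,
       -0.0007561 , -0.00015654]), 'joint_torque': array([-2.72970843e-03, -5.40601766e+01, -1.27137769e+00, -1.58986884e+01,
        9.37684730e-03,  4.39309777e-03, -4.09237043e-05]), 'tcp_pos': array([ 0.27762372, -0.55932736,  0.23057676]), 'tcp_rot': array([-7.75804403e-04,  9.73566902e-01,  2.28400591e-01, -2.34124609e-04]), 'ft_force': array([-0.29177275, -0.68508655, -0.57616912]), 'ft_torque': array([0.00906114, 0.02591636, 0.01252045]), 'grasp_force': 0.0, 'opening': 0.0851988748485267}
```

View pics/scene0.png

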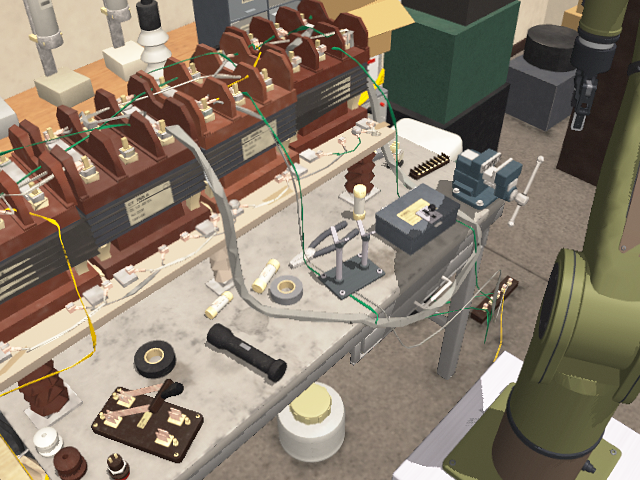

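View pics/top0.png

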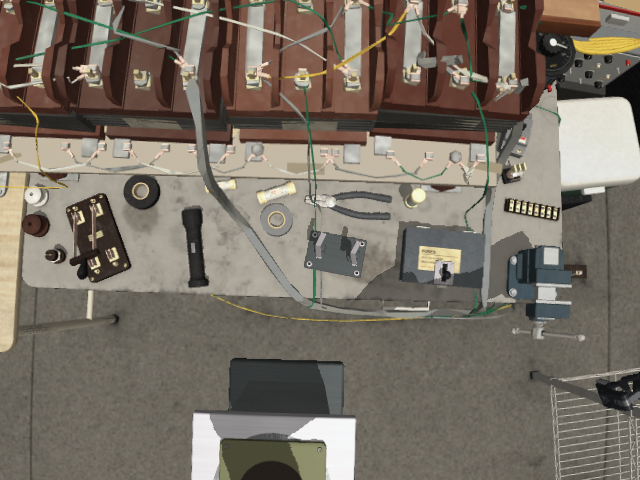

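The scene view shows the torch at about (245,352), the rest at (350,265) and the tin at (417,217). In the top view they are at (195,247), (337,250) and (443,255), with the knob near (445,268). I'll enlarge these to get the details.

```bash
cat > h.py <<'E'
import numpy as np,cv2
from scipy.spatial.transform import Rotation as R
from station import arm
def cam(n):
    c=arm.get_calibration(n);q=c['orientation'];return c,R.from_quat([*q[1:],q[0]]),np.array(c['position'])
def ray(n,u,v):
    c,r,p=cam(n);x=(u-c['cx'])/c['fx'];y=(v-c['cy'])/c['fy'];a,b=x,y
    for _ in range(20):
        s=1+c['k1']*(a*a+b*b);a,b=x/s,y/s
    return p,r.apply([a,-b,-1])
def onz(n,u,v,z):
    p,d=ray(n,u,v);return p+d*(z-p[2])/d[2]
def proj(n,P):
    c,r,p=cam(n);d=r.inv().apply(np.array(P)-p);a,b=d[0]/-d[2],-d[1]/-d[2];s=1+c['k1']*(a*a+b*b)
    return np.array([c['fx']*a*s+c['cx'],c['fy']*b*s+c['cy']])
def tri(uvs):
    A=np.zeros((3,3));B=np.zeros(3)
    for n,u,v in uvs:
        p,d=ray(n,u,v);d=d/np.linalg.norm(d);M=np.eye(3)-np.outer(d,d);A+=M;B+=M@p
    return np.linalg.solve(A,B)
def tool():
    s=arm.get_state();q=s['tcp_rot'];return np.array(s['tcp_pos']),R.from_quat([*q[1:],q[0]]),s
def crop(n,x,y,w,h,k,img=None):
    im=arm.capture(n)[:,:,::-1] if img is None else img
    return cv2.resize(im[y:y+h,x:x+w],None,fx=k,fy=k,interpolation=cv2.INTER_CUBIC)
def go(P,Rt):
    "shift/turn units from present pose to P, rotation Rt"
    p,r,s=tool();print('shift',np.round(r.inv().apply(np.array(P)-p)/.08,3),'turn',np.round((r.inv()*Rt).as_rotvec()/(np.pi/2),3))
E
python3 - <<'E'
from h import *
t=cv2.imread('pics/top0.png');s=cv2.imread('pics/scene0.png')
a=np.hstack([crop('',170,200,50,95,3.0,t),crop('',295,215,83,95,3,t),crop('',390,205,120,95,3,t)][:3])
b=np.hstack([crop('',200,318,95,70,3,s),crop('',305,210,90,90,3,s)[:210],crop('',370,175,80,70,3,s)])
w=max(a.shape[1],b.shape[1]);pad=lambda i:np.pad(i,((0,0),(0,w-i.shape[1]),(0,0)))
o=np.vstack([pad(a),pad(b)]);print(o.shape);cv2.imwrite('pics/z.png',o)
E
```

```text
(495, 795, 3)
```

View pics/z.png

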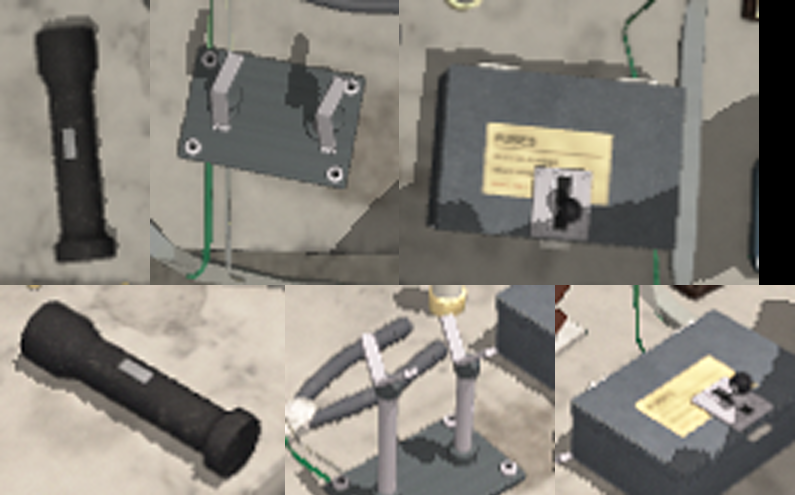

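The crops show the torch head at the far (+x) end, crop (65,22), and its tail at (87,257). The rest plate corners run from about (200,45) to (345,188), and the knob is at (568,207) in top and (740,383) in scene. Next I'll compute positions from these.

```bash
python3 - <<'E'
from h import *
np.set_printoptions(precision=4,suppress=True)
t=cv2.imread('pics/top0.png')
g=t[200:295,170:220].max(2);m=(g<62).astype('uint8')
n,l,st,ce=cv2.connectedComponentsWithStats(m);i=1+st[1:,4].argmax();ys,xs=np.where(l==i)
P=np.array([onz('top',u+170,v+200,.0195)[:2] for u,v in zip(xs,ys)])
box=cv2.minAreaRect((P*1000).astype('float32'));print('torch box',box)
c=np.array(box[0])/1e3;b=cv2.boxPoints(box)/1e3
e=[b[1]-b[0],b[2]-b[1]];a=max(e,key=np.linalg.norm);a/=np.linalg.norm(a);a*=np.sign(a[0])
print('axis',a,np.degrees(np.arctan2(a[1],a[0])))
q=P-c;s=q@a;w=q@np.array([-a[1],a[0]])
for k in np.arange(-.08,.08,.01):
    z=(s>k)&(s<=k+.01)
    if z.any():print(round(k,3),round(np.ptp(w[z]),4),round((w[z].max()+w[z].min())/2,4))
f=lambda x,y:((x-150)/3+295,y/3+215)
sc=np.array([onz('top',*f(*p),.009) for p in[(209,60),(352,87),(335,174),(193,147)]]);print('screws',sc,sc.mean(0))
co=np.array([onz('top',*f(*p),.008) for p in[(200,45),(365,75),(345,188),(178,155)]]);print('corners',co,co.mean(0))
def ax(q): d=(q[0]-q[1]+q[3]-q[2])[:2];return np.degrees(np.arctan2(d[1],d[0]))
print('rest y dir',ax(sc),ax(co))
s2=lambda x,y:((x-285)/3+305,(y-285)/3+210)
# saddle arm far tips / near tips
for nm,T,S in[('L far tip',(238,58),(368,340)),('R far tip',(342,84),(447,322))]:
    print(nm,tri([('top',*f(*T)),('scene',*s2(*S))]))
print('knob',tri([('top',446.3,273.7),('scene',431.7,207.7)]))
f3=lambda x,y:((x-399)/3+390,y/3+205)
L=np.array([onz('top',*f3(*p),.052) for p in[(448,67),(686,88),(682,248),(436,228)]]);print('lid',L,L.mean(0))
E
```

```text
torch box ((471.5924072265625, 162.93020629882812), (151.0475311279297, 37.98713684082031), 8.051258087158203)
axis [0.9901 0.1401] 8.051253
-0.08 0.0354 -0.0006
-0.07 0.0356 -0.0012
-0.06 0.0293 -0.0009
-0.05 0.0261 -0.0004
-0.04 0.0263 -0.0012
-0.03 0.0276 -0.0007
-0.02 0.026 -0.001
-0.01 0.026 -0.0001
-0.0 0.0262 -0.0009
0.01 0.0279 -0.0006
0.02 0.0264 -0.0007
0.03 0.0281 -0.0008
0.04 0.0358 0.0003
0.05 0.0363 -0.0003
0.06 0.038 -0.0
0.07 0.0359 0.0002
screws [[ 0.5033 -0.07    0.009 ]
 [ 0.4884 -0.164   0.009 ]
 [ 0.4313 -0.154   0.009 ]
 [ 0.4462 -0.0613  0.009 ]] [ 0.4673 -0.1123  0.009 ]
corners [[ 0.513  -0.0639  0.008 ]
 [ 0.4966 -0.1725  0.008 ]
 [ 0.4224 -0.1609  0.008 ]
 [ 0.4408 -0.0517  0.008 ]] [ 0.4682 -0.1122  0.008 ]
rest y dir 80.93176312694594 80.91909410237035
L far tip [ 0.4937 -0.0847  0.1256]
R far tip [ 0.4824 -0.1469  0.1075]
knob [ 0.4321 -0.3153  0.0701]
lid [[ 0.5187 -0.2426  0.052 ]
 [ 0.51   -0.397   0.052 ]
 [ 0.4081 -0.3942  0.052 ]
 [ 0.4172 -0.2362  0.052 ]] [ 0.4635 -0.3175  0.052 ]
```

```bash
cat >> h.py <<'E'
def pose(psi,tilt=0.,axis=(0,1,0)):
    "tool down, tool x at yaw psi deg, then world-axis tilt in rad"
    return R.from_rotvec(np.array(axis)*tilt)*R.from_euler('z',psi,degrees=True)*R.from_rotvec([np.pi,0,0])
def plan(wps,p=None,r=None):
    "wps: (P,R,n) -> n calls each; rounded numbers, integrates the rounding"
    if p is None:p,r,_=tool()
    for P,Rt,n in wps:
        for k in range(n,0,-1):
            f=1/k
            d=np.round(r.inv().apply(np.array(P)-p)*f/.08,2);tv=np.round((r.inv()*Rt).as_rotvec()*f/(np.pi/2),3)
            print(d.tolist(),tv.tolist(),'deg %.0f mm %.0f'%(np.linalg.norm(tv)*90,np.linalg.norm(d)*80))
            p=p+r.apply(d*.08);r=r*R.from_rotvec(tv*np.pi/2)
    print('end',np.round(p,3));return p,r
E
python3 - <<'E'
from h import *
for z in(0,.05,.1,.15,.2,.3):print(z,proj('scene',onz('top',221,205,z)).round(),proj('scene',onz('top',250,243,z)).round())
a=np.array([.9901,.1401,0]);g=np.array([.4716,.163,0])-.009*a;print(g)
plan([((.44,-.30,.25),pose(78),4),((.46,-.08,.25),pose(133),3),((g[0],g[1],.15),pose(188),4)])
E
```

```text
0 [233. 317.] [285. 319.]
0.05 [237. 298.] [287. 300.]
0.1 [240. 278.] [290. 280.]
0.15 [244. 257.] [293. 259.]
0.2 [248. 235.] [295. 237.]
0.3 [258. 185.] [302. 187.]
[0.4626891 0.1617391 0.       ]
[0.81, -0.5, -0.06] [-0.0, -0.0, -0.143] deg 13 mm 76
[0.91, -0.31, -0.06] [-0.0, -0.0, -0.143] deg 13 mm 77
[0.95, -0.09, -0.06] [-0.0, -0.0, -0.144] deg 13 mm 76
[0.95, 0.12, -0.06] [-0.001, -0.001, -0.143] deg 13 mm 77
[0.91, -0.11, -0.0] [0.0, 0.0, -0.204] deg 18 mm 73
[0.9, 0.18, -0.0] [-0.0, 0.0, -0.204] deg 18 mm 73
[0.8, 0.46, -0.0] [-0.0, 0.0, -0.203] deg 18 mm 74
[0.55, 0.52, 0.31] [-0.0, 0.0, -0.153] deg 14 mm 65
[0.41, 0.64, 0.31] [-0.0, 0.0, -0.153] deg 14 mm 66
[0.24, 0.72, 0.31] [-0.0, 0.0, -0.153] deg 14 mm 66
[0.07, 0.75, 0.32] [-0.0, 0.0, -0.152] deg 14 mm 65
end [0.462 0.162 0.15 ]
```

Emit:
carry_out(
  turn=[
    [0, 0, -0.143],
    [0, 0, -0.143],
  ],
  translation=[
    [0.81, -0.5, -0.06],
    [0.81, -0.5, -0.06],
  ],
  gripper=[0, 0],
  force=60,
)

```text
clock: 0.3
tcp_pos: [0.32, -0.4921, 0.2357]
tcp_rot: [-0.001, 0.941, 0.339, 0.001]
ft_force: [1.8, 0.3, 0.7]
opening: 0.0849
grasp_force: 0.0
```

Emit:
carry_out(
  turn=[
    [0, 0, -0.143],
    [0, 0, -0.143],
  ],
  translation=[
    [0.91, -0.31, -0.06],
    [0.91, -0.31, -0.06],
  ],
  gripper=[0, 0],
)

```text
clock: 0.5
tcp_pos: [0.3612, -0.4259, 0.2409]
tcp_rot: [-0.001, 0.896, 0.443, 0.001]
ft_force: [0.8, 0.8, 0.0]
opening: 0.0852
grasp_force: 0.0
```

Emit:
carry_out(
  turn=[
    [0, 0, -0.144],
    [0, 0, -0.144],
  ],
  translation=[
    [0.95, -0.09, -0.06],
    [0.95, -0.09, -0.06],
  ],
  gripper=[0, 0],
)

```text
clock: 0.7
tcp_pos: [0.4021, -0.3614, 0.2459]
tcp_rot: [-0.001, 0.84, 0.542, 0.001]
ft_force: [1.4, 0.3, 0.0]
opening: 0.0853
grasp_force: 0.0
```

Emit:
carry_out(
  turn=[
    [0, 0, -0.143],
    [0, 0, -0.143],
  ],
  translation=[
    [0.95, 0.12, -0.06],
    [0.95, 0.12, -0.06],
  ],
  gripper=[0, 0],
)

```text
clock: 0.9
tcp_pos: [0.4426, -0.2965, 0.2507]
tcp_rot: [-0.0, 0.774, 0.633, 0.001]
ft_force: [0.1, -0.4, 0.4]
opening: 0.0854
grasp_force: 0.0
```

Emit:
carry_out(
  turn=[
    [0, 0, -0.204],
    [0, 0, -0.204],
    [0, 0, -0.204],
  ],
  translation=[
    [0.91, -0.11, 0],
    [0.91, -0.11, 0],
    [0.91, -0.11, 0],
  ],
  gripper=[0, 0, 0],
)

```text
clock: 1.2
tcp_pos: [0.4477, -0.2229, 0.2506]
tcp_rot: [-0.001, 0.663, 0.749, 0.001]
ft_force: [-0.3, -0.0, -0.4]
opening: 0.0853
grasp_force: 0.0
```

Tracking is accurate, so I'll continue the plan.

Emit:
carry_out(
  turn=[
    [0, 0, -0.204],
    [0, 0, -0.204],
    [0, 0, -0.204],
  ],
  translation=[
    [0.9, 0.18, 0],
    [0.9, 0.18, 0],
    [0.9, 0.18, 0],
  ],
  gripper=[0, 0, 0],
)

```text
clock: 1.5
tcp_pos: [0.4539, -0.1515, 0.2507]
tcp_rot: [-0.0, 0.537, 0.844, 0.001]
ft_force: [0.4, 0.4, 0.7]
opening: 0.0853
grasp_force: 0.0
```

Emit:
carry_out(
  turn=[
    [0, 0, -0.203],
    [0, 0, -0.203],
    [0, 0, -0.203],
  ],
  translation=[
    [0.8, 0.46, 0],
    [0.8, 0.46, 0],
    [0.8, 0.46, 0],
  ],
  gripper=[0, 0, 0],
)

```text
clock: 1.8
tcp_pos: [0.4608, -0.0787, 0.2507]
tcp_rot: [0.0, 0.397, 0.918, 0.001]
ft_force: [-0.8, -0.7, -0.1]
opening: 0.0853
grasp_force: 0.0
```

Emit:
carry_out(
  turn=[
    [0, 0, -0.153],
    [0, 0, -0.153],
  ],
  translation=[
    [0.55, 0.52, 0.31],
    [0.55, 0.52, 0.31],
  ],
  gripper=[0, 0],
)

```text
clock: 2.0
tcp_pos: [0.4605, -0.0193, 0.2247]
tcp_rot: [-0.0, 0.285, 0.958, 0.0]
ft_force: [-0.5, -0.5, 0.5]
opening: 0.0855
grasp_force: 0.0
```

Emit:
carry_out(
  turn=[
    [0, 0, -0.153],
    [0, 0, -0.153],
  ],
  translation=[
    [0.41, 0.64, 0.31],
    [0.41, 0.64, 0.31],
  ],
  gripper=[0, 0],
)

```text
clock: 2.2
tcp_pos: [0.4615, 0.0422, 0.1998]
tcp_rot: [-0.0, 0.168, 0.986, 0.001]
ft_force: [0.4, 0.1, 0.9]
opening: 0.0853
grasp_force: 0.0
```

Emit:
carry_out(
  turn=[
    [0, 0, -0.153],
    [0, 0, -0.153],
  ],
  translation=[
    [0.24, 0.72, 0.31],
    [0.24, 0.72, 0.31],
  ],
  gripper=[0, 0],
)

```text
clock: 2.4
tcp_pos: [0.463, 0.1033, 0.1748]
tcp_rot: [-0.0, 0.048, 0.999, 0.001]
ft_force: [0.4, 0.0, 0.0]
opening: 0.0854
grasp_force: 0.0
```

Emit:
carry_out(
  turn=[
    [0, 0, -0.152],
    [0, 0, -0.152],
    [0, 0, -0.152],
  ],
  translation=[
    [0.07, 0.75, 0.32],
    [0.07, 0.75, 0.32],
    [0.07, 0.75, 0.32],
  ],
  gripper=[0, 0, 0],
)

```text
clock: 2.7
tcp_pos: [0.4633, 0.162, 0.1492]
tcp_rot: [-0.001, -0.069, 0.998, 0.0]
ft_force: [0.3, -0.1, -0.6]
opening: 0.0854
grasp_force: 0.0
```

```bash
python3 - <<'E'
from h import *
print(tool()[2]['qpos'])
plan([((.4627,.1617,.08),pose(188.05),1),((.4627,.1617,.004),pose(188.05),1)])
E
```

```text
[ 0.05244205  0.7640054  -0.80581825  2.02436561  0.84723745  0.72748971
  0.41421713]
[0.01, -0.0, 0.87] [0.0, -0.001, -0.001] deg 0 mm 70
[-0.0, -0.0, 0.95] [0.0, 0.0, -0.0] deg 0 mm 76
end [0.462 0.162 0.004]
```

Emit:
carry_out(
  turn=[
    [0, 0, 0],
    [0, 0, 0],
  ],
  translation=[
    [0, 0, 0.87],
    [0, 0, 0.87],
  ],
  gripper=[0, 0],
)

```text
clock: 2.9
tcp_pos: [0.4631, 0.157, 0.0783]
tcp_rot: [-0.001, -0.065, 0.998, -0.002]
ft_force: [-0.9, -0.9, -0.2]
opening: 0.0854
grasp_force: 0.0
```

Emit:
carry_out(
  turn=[
    [0, 0, 0],
    [0, 0, 0],
    [0, 0, 0],
    [0, 0, 0],
  ],
  translation=[
    [0, 0, 0.5],
    [0, 0, 0.95],
    [0, 0, 0.95],
    [0, 0, 0.95],
  ],
  gripper=[0, 0, 0, 0],
)

```text
clock: 3.3
tcp_pos: [0.4634, 0.1593, 0.0051]
tcp_rot: [-0.0, -0.067, 0.998, -0.001]
ft_force: [0.1, 0.8, 1.1]
opening: 0.0854
grasp_force: 0.0
```

Emit:
carry_out(
  turn=[
    [0, 0, 0],
    [0, 0, 0],
    [0, 0, 0],
    [0, 0, 0],
    [0, 0, 0],
  ],
  translation=[
    [0, 0, 0],
    [0, 0, 0],
    [0, 0, 0],
    [0, 0, 0],
    [0, 0, 0],
  ],
  gripper=[1, 1, 1, 1, 1],
  force=60,
)

```text
clock: 3.8
tcp_pos: [0.4633, 0.1618, 0.0058]
tcp_rot: [0.001, -0.069, 0.998, 0.0]
ft_force: [-0.2, 0.4, 6.4]
opening: 0.0251
grasp_force: 58.4
```

```bash
python3 - <<'E'
from h import *
s=tool()[2];print(s['opening'],s['grasp_force'],s['tcp_pos'],s['ft_force'])
# final: psi 80.9 tilted 0.28 about rest x so that tool x (rest +y) rises
rx=np.array([np.cos(np.radians(-9.1)),np.sin(np.radians(-9.1)),0])
F=pose(80.9,.28,rx);print(F.as_matrix().round(3))
C=np.array([.4666,-.1212,.122])+F.as_matrix()[:,0]*.009   # grip point on torch axis
T=lambda up:C+[0,0,up]+F.as_matrix()[:,2]*(.0195-.004)
print(C,T(0))
plan([((.45,.15,.12),pose(175),2),((.44,.06,.22),pose(140),2),(T(.10),F,4),(T(.02),F,1)])
E
```

```text
0.025106512114305153 58.42428149655461 [0.46329876 0.16184475 0.00581223] [-0.20377344  0.36902989  6.41596641]
[[ 0.152  0.987  0.044]
 [ 0.949 -0.158  0.273]
 [ 0.276  0.    -0.961]]
[ 0.46796799 -0.11265937  0.1244872 ] [ 0.46864546 -0.10842977  0.10959084]
[0.09, -0.06, -0.71] [0.0, 0.001, 0.072] deg 6 mm 57
[0.09, -0.07, -0.72] [0.0, -0.0, 0.072] deg 6 mm 58
[0.01, -0.57, -0.62] [0.0, -0.0, 0.194] deg 17 mm 67
[-0.16, -0.54, -0.63] [0.0, -0.0, 0.195] deg 18 mm 68
[-0.41, -0.35, 0.03] [-0.023, 0.04, 0.163] deg 15 mm 43
[-0.48, -0.23, -0.0] [-0.023, 0.041, 0.163] deg 15 mm 43
[-0.52, -0.1, -0.05] [-0.023, 0.04, 0.163] deg 15 mm 43
[-0.53, 0.03, -0.08] [-0.023, 0.041, 0.163] deg 15 mm 43
[-0.28, 0.0, 0.97] [0.0, -0.0, 0.0] deg 0 mm 81
end [ 0.468 -0.109  0.129]
```

Emit:
carry_out(
  turn=[
    [0, 0, 0],
    [0, 0, 0.072],
    [0, 0, 0.072],
  ],
  translation=[
    [0, 0, -0.35],
    [0.09, -0.06, -0.71],
    [0.09, -0.06, -0.71],
  ],
  gripper=[1, 1, 1],
)

```text
clock: 4.1
tcp_pos: [0.4567, 0.1556, 0.0642]
tcp_rot: [0.002, -0.012, 1.0, 0.0]
ft_force: [0.7, -0.5, -1.5]
opening: 0.0245
grasp_force: 59.9
```

Emit:
carry_out(
  turn=[
    [0, 0, 0.072],
    [0, 0, 0.072],
  ],
  translation=[
    [0.09, -0.07, -0.72],
    [0.09, -0.07, -0.72],
  ],
  gripper=[1, 1],
)

```text
clock: 4.3
tcp_pos: [0.4496, 0.1504, 0.1212]
tcp_rot: [0.001, 0.044, 0.999, 0.001]
ft_force: [0.6, 1.2, -2.3]
opening: 0.0248
grasp_force: 59.9
```

Emit:
carry_out(
  turn=[
    [0, 0, 0.097],
    [0, 0, 0.194],
    [0, 0, 0.194],
  ],
  translation=[
    [0.01, -0.28, -0.31],
    [0.01, -0.57, -0.62],
    [0.01, -0.57, -0.62],
  ],
  gripper=[1, 1, 1],
)

```text
clock: 4.6
tcp_pos: [0.4452, 0.101, 0.1701]
tcp_rot: [0.002, 0.197, 0.98, -0.001]
ft_force: [0.8, -0.6, -2.1]
opening: 0.0251
grasp_force: 59.9
```

Emit:
carry_out(
  turn=[
    [0, 0, 0.097],
    [0, 0, 0.195],
    [0, 0, 0.195],
  ],
  translation=[
    [-0.08, -0.27, -0.31],
    [-0.16, -0.54, -0.63],
    [-0.16, -0.54, -0.63],
  ],
  gripper=[1, 1, 1],
)

```text
clock: 4.9
tcp_pos: [0.4408, 0.0571, 0.2204]
tcp_rot: [0.002, 0.344, 0.939, -0.001]
ft_force: [0.9, 0.4, -2.7]
opening: 0.0246
grasp_force: 59.9
```

Emit:
carry_out(
  turn=[
    [-0.012, 0.02, 0.08],
    [-0.023, 0.04, 0.163],
    [-0.023, 0.04, 0.163],
  ],
  translation=[
    [-0.2, -0.17, 0.01],
    [-0.41, -0.35, 0.03],
    [-0.41, -0.35, 0.03],
  ],
  gripper=[1, 1, 1],
)

```text
clock: 5.2
tcp_pos: [0.4469, 0.0132, 0.2149]
tcp_rot: [-0.024, 0.462, 0.886, 0.026]
ft_force: [0.0, 0.5, -1.5]
opening: 0.025
grasp_force: 59.9
```

Emit:
carry_out(
  turn=[
    [-0.012, 0.02, 0.08],
    [-0.023, 0.041, 0.163],
    [-0.023, 0.041, 0.163],
  ],
  translation=[
    [-0.24, -0.12, 0],
    [-0.48, -0.23, 0],
    [-0.48, -0.23, 0],
  ],
  gripper=[1, 1, 1],
)

```text
clock: 5.5
tcp_pos: [0.454, -0.0281, 0.2119]
tcp_rot: [-0.047, 0.57, 0.819, 0.054]
ft_force: [-0.3, -0.9, -1.7]
opening: 0.0248
grasp_force: 59.9
```

Emit:
carry_out(
  turn=[
    [-0.012, 0.02, 0.08],
    [-0.023, 0.04, 0.163],
    [-0.023, 0.04, 0.163],
  ],
  translation=[
    [-0.26, -0.05, -0.02],
    [-0.52, -0.1, -0.05],
    [-0.52, -0.1, -0.05],
  ],
  gripper=[1, 1, 1],
)

```text
clock: 5.8
tcp_pos: [0.4612, -0.0696, 0.2099]
tcp_rot: [-0.069, 0.668, 0.736, 0.08]
ft_force: [-0.2, 0.0, -1.7]
opening: 0.0247
grasp_force: 59.9
```

Emit:
carry_out(
  turn=[
    [-0.012, 0.02, 0.08],
    [-0.023, 0.041, 0.163],
    [-0.023, 0.041, 0.163],
    [-0.023, 0.041, 0.163],
  ],
  translation=[
    [-0.26, 0.02, -0.04],
    [-0.53, 0.03, -0.08],
    [-0.53, 0.03, -0.08],
    [-0.53, 0.03, -0.08],
  ],
  gripper=[1, 1, 1, 1],
)

```text
clock: 6.2
tcp_pos: [0.4678, -0.1078, 0.2084]
tcp_rot: [-0.091, 0.752, 0.644, 0.106]
ft_force: [-0.3, 0.6, -0.6]
opening: 0.0249
grasp_force: 59.9
```

```bash
python3 - <<'E'
from h import *
p,r,s=tool();print(s['clock'],s['opening'],s['grasp_force'],p,s['qpos'],s['ft_force']);print(r.as_matrix().round(3))
o=np.hstack([crop('top',270,180,130,130,3),crop('scene',280,150,130,130,3)]);cv2.imwrite('pics/a.png',o)
# predicted torch ends/saddle positions
m=r.as_matrix();mid=p-m[:,2]*.0155-m[:,0]*.009
for n in('top','scene'):print(n,[proj(n,mid+m[:,0]*k).round(1) for k in(-.075,0,.075)])
E
```

```text
6.2 0.02494662169787089 59.93505472317338 [ 0.46775434 -0.10776193  0.20844159] [ 0.72044352  0.63994414 -0.64376066  1.97491027  0.14469747  0.6411639
 -0.09347843] [-0.27559313  0.57726745 -0.64702699]
[[ 0.148  0.988  0.043]
 [ 0.95  -0.154  0.273]
 [ 0.277  0.    -0.961]]
top [array([391.8, 255.3]), array([348.5, 246.1]), array([302.8, 236.2])]
scene [array([389.1, 178.5]), array([359.1, 184.3]), array([326.4, 190.6])]
```

View pics/a.png

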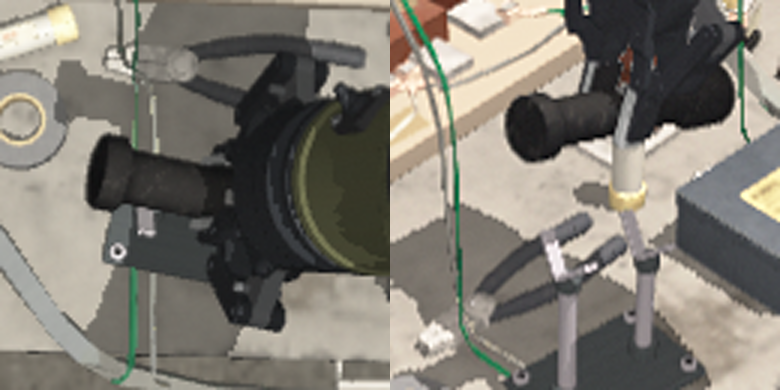

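The torch is level along the rest direction and tail-up, with the tail at crop (527,132), within about 4 px of the prediction, and it sits over the saddles. Lowering it now.

Emit:
carry_out(
  turn=[
    [0, 0, 0],
    [0, 0, 0],
    [0, 0, 0],
  ],
  translation=[
    [-0.14, 0.01, 0.48],
    [-0.277, 0.01, 0.961],
    [-0.277, 0.01, 0.961],
  ],
  gripper=[1, 1, 1],
)

```text
clock: 6.6
tcp_pos: [0.4657, -0.1069, 0.1258]
tcp_rot: [-0.094, 0.752, 0.644, 0.104]
ft_force: [-1.3, 0.6, -1.4]
opening: 0.025
grasp_force: 59.9
```

Emit:
carry_out(
  turn=[
    [0, 0, 0],
    [0, 0, 0],
    [0, 0, 0],
    [0, 0, 0],
  ],
  translation=[
    [-0.017, 0, 0.06],
    [-0.035, 0, 0.12],
    [-0.043, 0, 0.15],
    [-0.043, 0, 0.15],
  ],
  gripper=[1, 1, 1, 1],
)

```text
clock: 7.0
tcp_pos: [0.4692, -0.1092, 0.1173]
tcp_rot: [-0.09, 0.753, 0.643, 0.107]
ft_force: [-0.3, -0.5, -1.5]
opening: 0.0248
grasp_force: 59.9
```

```bash
python3 - <<'E'
from h import *
p,r,s=tool();print(s['clock'],s['opening'],s['grasp_force'],p,s['ft_force'],s['ft_torque'])
o=np.hstack([crop('top',270,180,130,130,3),crop('scene',280,180,130,130,3)]);cv2.imwrite('pics/b.png',o)
E
```

```text
7.0 0.024784906081886954 59.94355214294046 [ 0.46924228 -0.109185    0.11734176] [-0.30960329 -0.47093281 -1.50938321] [-0.38276058  0.10517992  0.03926331]
```

View pics/b.png

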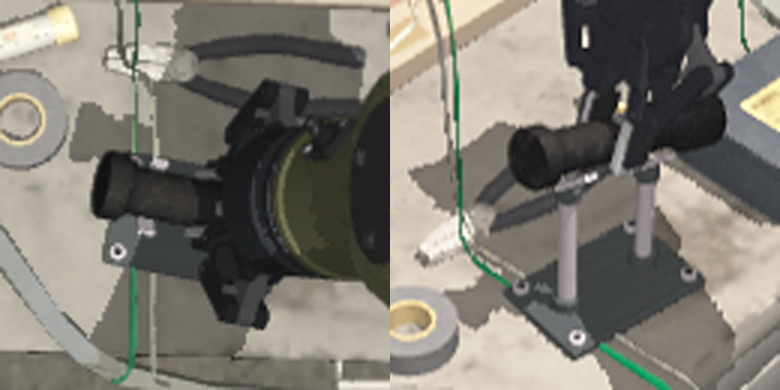

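The torch body sits over both V saddles, whose arm tips show at crop (160,162) and (147,230), and there is no contact yet. I'll lower it gently.

Emit:
carry_out(
  turn=[
    [0, 0, 0],
    [0, 0, 0],
    [0, 0, 0],
  ],
  translation=[
    [-0.007, 0, 0.025],
    [-0.014, 0, 0.05],
    [-0.014, 0, 0.05],
  ],
  gripper=[1, 1, 1],
)

```text
clock: 7.4
tcp_pos: [0.4686, -0.1091, 0.1122]
tcp_rot: [-0.09, 0.754, 0.642, 0.106]
ft_force: [0.1, -0.4, -2.2]
opening: 0.0246
grasp_force: 59.9
```

Emit:
carry_out(
  turn=[
    [0, 0, 0],
    [0, 0, 0],
  ],
  translation=[
    [-0.007, 0, 0.024],
    [-0.007, 0, 0.024],
  ],
  gripper=[1, 1],
)

```text
clock: 7.6
tcp_pos: [0.4687, -0.109, 0.1109]
tcp_rot: [-0.09, 0.754, 0.642, 0.106]
ft_force: [-1.1, -0.5, 4.1]
opening: 0.0249
grasp_force: 60.6
```

It made contact at the expected height with little side force. Releasing.

Emit:
carry_out(
  turn=[
    [0, 0, 0],
    [0, 0, 0],
    [0, 0, 0],
    [0, 0, 0],
  ],
  translation=[
    [-0.003, 0, 0.01],
    [-0.003, 0, 0.01],
    [-0.003, 0, 0.01],
    [-0.003, 0, 0.01],
  ],
  gripper=[0, 0, 0, 0],
)

```text
clock: 8.0
tcp_pos: [0.4688, -0.109, 0.1096]
tcp_rot: [-0.09, 0.753, 0.642, 0.106]
ft_force: [0.5, -0.4, 0.2]
opening: 0.081
grasp_force: 0.0
```

Emit:
carry_out(
  turn=[
    [0, 0, 0],
    [0, 0, 0],
    [0, 0, 0],
  ],
  translation=[
    [0, 0, -0.4],
    [0, 0, -0.95],
    [0, 0, -0.95],
  ],
  gripper=[0, 0, 0],
)

```text
clock: 8.3
tcp_pos: [0.4682, -0.1318, 0.1864]
tcp_rot: [-0.086, 0.754, 0.642, 0.108]
ft_force: [1.3, -0.4, -0.4]
opening: 0.0856
grasp_force: 0.0
```

```bash
python3 - <<'E'
from h import *
p,r,s=tool();print(s['clock'],s['opening'],p,s['ft_force'])
K=np.array([.4315,-.3155,.075])
# lid geometry: tin x at -3.3 deg
plan([((.44,-.15,.22),pose(50),2),((K[0],K[1],.15),pose(-3.3),4)])
E
```

```text
8.3 0.08561627234084229 [ 0.46823856 -0.13182384  0.18637111] [ 1.2647568  -0.40192134 -0.41474506]
[-0.08, -0.15, -0.24] [-0.021, -0.087, 0.17] deg 17 mm 24
[-0.14, -0.12, -0.23] [-0.021, -0.087, 0.17] deg 17 mm 24
[-0.41, 0.31, 0.22] [-0.0, -0.0, 0.148] deg 13 mm 45
[-0.33, 0.4, 0.22] [-0.0, -0.0, 0.148] deg 13 mm 45
[-0.23, 0.47, 0.22] [-0.0, -0.0, 0.148] deg 13 mm 45
[-0.12, 0.51, 0.21] [-0.0, -0.0, 0.148] deg 13 mm 45
end [ 0.432 -0.316  0.15 ]
```

Emit:
carry_out(
  turn=[
    [0, 0, 0],
    [-0.021, -0.087, 0.17],
    [-0.021, -0.087, 0.17],
  ],
  translation=[
    [-0.08, -0.15, -0.24],
    [-0.08, -0.15, -0.24],
    [-0.08, -0.15, -0.24],
  ],
  gripper=[0, 0, 0],
)

```text
clock: 8.6
tcp_pos: [0.4508, -0.1412, 0.1992]
tcp_rot: [-0.047, 0.841, 0.536, 0.052]
ft_force: [0.1, 1.4, 0.1]
opening: 0.0856
grasp_force: 0.0
```

Emit:
carry_out(
  turn=[
    [-0.021, -0.087, 0.17],
    [-0.021, -0.087, 0.17],
    [-0.021, -0.087, 0.17],
  ],
  translation=[
    [-0.14, -0.12, -0.23],
    [-0.14, -0.12, -0.23],
    [-0.14, -0.12, -0.23],
  ],
  gripper=[0, 0, 0],
)

```text
clock: 8.9
tcp_pos: [0.439, -0.1447, 0.2166]
tcp_rot: [-0.003, 0.904, 0.428, -0.002]
ft_force: [-0.6, 0.9, -0.1]
opening: 0.0855
grasp_force: 0.0
```

Emit:
carry_out(
  turn=[
    [0, 0, 0.148],
    [0, 0, 0.148],
  ],
  translation=[
    [-0.41, 0.31, 0.22],
    [-0.41, 0.31, 0.22],
  ],
  gripper=[0, 0],
)

```text
clock: 9.1
tcp_pos: [0.4338, -0.1936, 0.1965]
tcp_rot: [-0.003, 0.95, 0.313, -0.004]
ft_force: [-0.1, 0.2, 0.4]
opening: 0.0856
grasp_force: 0.0
```

Emit:
carry_out(
  turn=[
    [0, 0, 0.148],
    [0, 0, 0.148],
  ],
  translation=[
    [-0.33, 0.4, 0.22],
    [-0.33, 0.4, 0.22],
  ],
  gripper=[0, 0],
)

```text
clock: 9.3
tcp_pos: [0.4314, -0.2358, 0.1784]
tcp_rot: [-0.003, 0.98, 0.2, -0.005]
ft_force: [-1.0, 0.7, -0.6]
opening: 0.0855
grasp_force: 0.0
```

Emit:
carry_out(
  turn=[
    [0, 0, 0.148],
    [0, 0, 0.148],
  ],
  translation=[
    [-0.23, 0.47, 0.22],
    [-0.23, 0.47, 0.22],
  ],
  gripper=[0.4, 0.4],
)

```text
clock: 9.5
tcp_pos: [0.4293, -0.2778, 0.1606]
tcp_rot: [-0.002, 0.996, 0.085, -0.005]
ft_force: [0.1, 1.7, 0.4]
opening: 0.059
grasp_force: 0.0
```

Emit:
carry_out(
  turn=[
    [0, 0, 0.148],
    [0, 0, 0.148],
    [0, 0, 0.148],
    [0, 0, 0.148],
  ],
  translation=[
    [-0.12, 0.51, 0.21],
    [-0.12, 0.51, 0.21],
    [-0.12, 0.51, 0.21],
    [-0.12, 0.51, 0.21],
  ],
  gripper=[0.5, 0.5, 0.5, 0.5],
)

```text
clock: 9.9
tcp_pos: [0.4291, -0.3133, 0.1453]
tcp_rot: [-0.003, 1.0, -0.024, -0.004]
ft_force: [0.0, -0.4, 0.6]
opening: 0.0426
grasp_force: 0.0
```

```bash
python3 - <<'E'
from h import *
p,r,s=tool();print(s['clock'],s['opening'],p,s['ft_force'],s['qpos']);print(r.as_matrix().round(3))
o=np.hstack([crop('top',270,180,130,130,3),crop('scene',320,150,130,130,3)]);cv2.imwrite('pics/c.png',o)
# rest check: torch end pixel predictions if seated
y=np.array([np.cos(np.radians(80.9)),np.sin(np.radians(80.9)),0])*np.cos(.28)+[0,0,np.sin(.28)]
M=np.array([.4666,-.1212,.122])
for n in('top','scene'):print(n,[proj(n,M+y*k).round(1) for k in(-.075,0,.075)])
K=np.array([.4315,-.3155,.075]);print(proj('scene',K))
E
```

```text
9.9 0.04263984467641797 [ 0.42911997 -0.31325301  0.14531255] [ 0.04006977 -0.38963191  0.60404413] [ 0.53580661  0.69848931  0.01476814  1.92681438 -0.02195334  0.52626532
 -1.05351251]
[[ 0.999 -0.049 -0.008]
 [-0.049 -0.999  0.006]
 [-0.008 -0.006 -1.   ]]
top [array([383.3, 258.6]), array([344.4, 250.2]), array([303.6, 241.4])]
scene [array([385.9, 219.7]), array([357.4, 226.8]), array([326.5, 234.5])]
[432.12916364 205.94511954]
```

View pics/c.png

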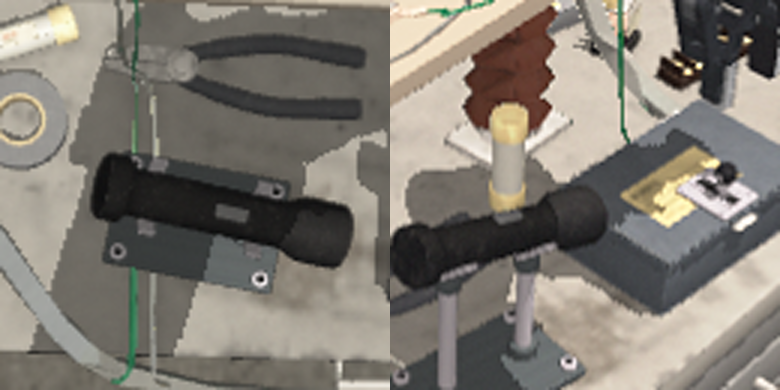

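The torch is seated: its lens end is at about (384,257) against (383,259) predicted, and the knob in scene is at (432,207) against (432,206) predicted. Going down onto the knob.

Emit:
carry_out(
  turn=[
    [0, 0, 0.005],
    [0, 0, 0.005],
    [0, 0, 0.005],
  ],
  translation=[
    [0.03, 0.03, 0.4],
    [0.03, 0.03, 0.7],
    [0.03, 0.03, 0.7],
  ],
  gripper=[0.5, 0.5, 0.5],
)

```text
clock: 10.3
tcp_pos: [0.43, -0.314, 0.0878]
tcp_rot: [-0.004, 1.0, -0.029, -0.006]
ft_force: [-1.3, 1.1, 0.4]
opening: 0.0433
grasp_force: 0.0
```

Emit:
carry_out(
  turn=[
    [0, 0, 0],
    [0, 0, 0],
    [0, 0, 0],
  ],
  translation=[
    [0, 0, 0.15],
    [0, 0, 0.32],
    [0, 0, 0.32],
  ],
  gripper=[0.5, 0.5, 0.5],
)

```text
clock: 10.6
tcp_pos: [0.4306, -0.3153, 0.0633]
tcp_rot: [-0.003, 1.0, -0.03, -0.004]
ft_force: [0.8, -0.5, -0.6]
opening: 0.0424
grasp_force: 0.0
```

Emit:
carry_out(
  turn=[
    [0, 0, 0],
    [0, 0, 0],
    [0, 0, 0],
    [0, 0, 0],
    [0, 0, 0],
  ],
  translation=[
    [0, 0, 0],
    [0, 0, 0],
    [0, 0, 0],
    [0, 0, 0],
    [0, 0, 0],
  ],
  gripper=[1, 1, 1, 1, 1],
  force=40,
)

```text
clock: 11.1
tcp_pos: [0.4315, -0.3131, 0.0649]
tcp_rot: [-0.004, 1.0, -0.029, -0.004]
ft_force: [-0.0, 5.5, 2.1]
opening: 0.0125
grasp_force: 38.9
```

```bash
python3 - <<'E'
from h import *
p,r,s=tool();print(s['clock'],s['opening'],s['grasp_force'],p,s['ft_force'])
cv2.imwrite('pics/d.png',crop('scene',380,150,110,90,6))
E
```

```text
11.1 0.012540660050910642 38.93193483352661 [ 0.43150402 -0.3130976   0.06487145] [-0.02662547  5.45052345  2.11645319]
```

View pics/d.png

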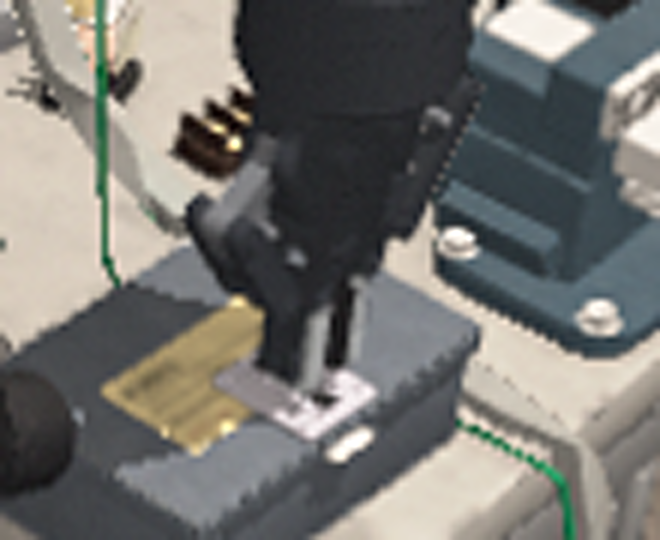

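The fingers hold the knob (12.5 mm opening, about 39 N), with the tips just over the housing at crop (310,390). Now the gentle tug, plus a small side correction.

Emit:
carry_out(
  turn=[
    [0, 0, 0],
    [0, 0, 0],
    [0, 0, 0],
    [0, 0, 0],
  ],
  translation=[
    [0, -0.027, 0],
    [0, -0.027, -0.02],
    [0, -0.027, -0.04],
    [0, -0.027, -0.04],
  ],
  gripper=[1, 1, 1, 1],
)

```text
clock: 11.55
tcp_pos: [0.4323, -0.3131, 0.0677]
tcp_rot: [-0.002, 1.0, -0.03, -0.003]
ft_force: [2.9, 3.4, -2.7]
opening: 0.0124
grasp_force: 39.0
```

Emit:
carry_out(
  turn=[
    [0, 0, 0],
    [0, 0, 0],
    [0, 0, 0],
  ],
  translation=[
    [0, 0, -0.02],
    [0, 0, -0.03],
    [0, 0, -0.03],
  ],
  gripper=[1, 1, 1],
)

```text
clock: 11.85
tcp_pos: [0.433, -0.3132, 0.07]
tcp_rot: [-0.002, 1.0, -0.03, -0.002]
ft_force: [4.2, 3.7, -3.8]
opening: 0.0124
grasp_force: 39.0
```

The lid rose about 5 mm with only lid-weight force, well past the 1–2 mm of play, which suggests the tongue is clear. I'll tug a little more to confirm.

Emit:
carry_out(
  turn=[
    [0, 0, 0],
    [0, 0, 0],
    [0, 0, 0],
  ],
  translation=[
    [0.015, 0, -0.03],
    [0.02, 0, -0.06],
    [0.02, 0, -0.06],
  ],
  gripper=[1, 1, 1],
)

```text
clock: 12.15
tcp_pos: [0.4347, -0.3133, 0.0747]
tcp_rot: [-0.002, 1.0, -0.03, -0.002]
ft_force: [5.6, 4.4, -5.5]
opening: 0.0124
grasp_force: 39.0
```

```bash
python3 - <<'E'
from h import *
p,r,s=tool();print(s['clock'],s['opening'],s['grasp_force'],p,s['ft_force'],r.as_matrix().round(3))
cv2.imwrite('pics/e.png',crop('scene',380,150,110,90,6))
E
```

```text
12.15 0.012437038100516625 39.0315717458725 [ 0.43474434 -0.31328181  0.07473929] [ 5.56994918  4.38102274 -5.47106724] [[ 0.998 -0.059 -0.005]
 [-0.059 -0.998  0.005]
 [-0.005 -0.004 -1.   ]]
```

View pics/e.png

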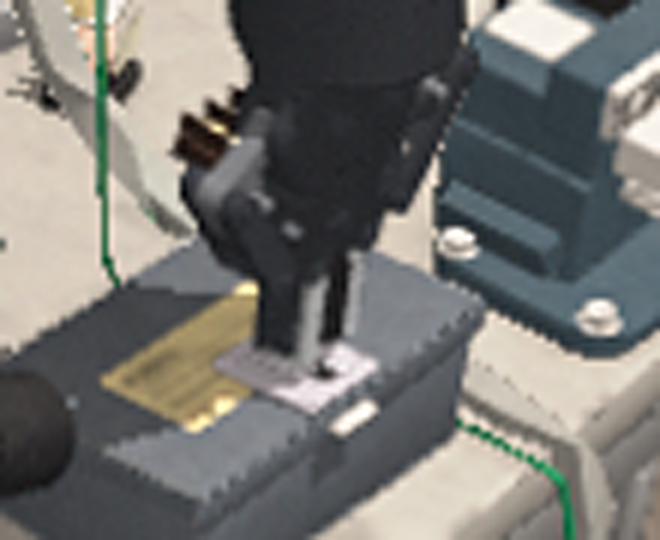

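The front edge of the lid is clearly up, with a dark gap under it at crop (330,440), so the tongue is free and no draw is needed. I'll follow the arc to 45° with a partial pitch of the tool.

```bash
python3 - <<'E'
from h import *
p,r,s=tool();a=np.radians(-3.3);ex=np.array([np.cos(a),np.sin(a),0]);ey=np.array([-np.sin(a),np.cos(a),0]);ez=np.array([0,0,1.])
k=lambda t:ex*(-.087*np.cos(t)+.024*np.sin(t))+ez*(.087*np.sin(t)+.024*np.cos(t))
t0=.113;off=-.010*ez
w=[]
for t,f in((.28,.09),(.45,.18),(.62,.27),(.79,.36)):
    Q=R.from_rotvec(ey*f);w.append((p+k(t)-k(t0)+Q.apply(off)-off+ex*.0015+ey*.001,Q*r,1))
plan(w)
E
```

```text
[0.09, -0.01, -0.17] [-0.0, -0.057, 0.0] deg 5 mm 15
[0.09, -0.0, -0.16] [-0.0, -0.058, 0.001] deg 5 mm 15
[0.1, -0.01, -0.16] [-0.0, -0.057, -0.0] deg 5 mm 15
[0.11, 0.0, -0.15] [-0.0, -0.057, 0.0] deg 5 mm 15
end [ 0.472 -0.314  0.121]
```

Emit:
carry_out(
  turn=[
    [0, -0.028, 0],
    [0, -0.057, 0],
    [0, -0.057, 0],
  ],
  translation=[
    [0.045, -0.01, -0.085],
    [0.09, -0.01, -0.17],
    [0.09, -0.01, -0.17],
  ],
  gripper=[1, 1, 1],
)

```text
clock: 12.5
tcp_pos: [0.4408, -0.3136, 0.0884]
tcp_rot: [-0.003, 0.998, -0.03, -0.049]
ft_force: [-2.3, 2.5, -2.4]
opening: 0.0122
grasp_force: 39.9
```

Emit:
carry_out(
  turn=[
    [0, -0.028, 0],
    [0, -0.058, 0],
    [0, -0.058, 0],
  ],
  translation=[
    [0.045, 0, -0.08],
    [0.09, 0, -0.16],
    [0.09, 0, -0.16],
  ],
  gripper=[1, 1, 1],
)

```text
clock: 12.8
tcp_pos: [0.4487, -0.3142, 0.1]
tcp_rot: [-0.005, 0.995, -0.03, -0.094]
ft_force: [-2.8, 1.6, -1.3]
opening: 0.0122
grasp_force: 40.1
```

```bash
python3 - <<'E'
from h import *
p,r,s=tool();print(s['clock'],s['opening'],s['grasp_force'],p,s['ft_force'],s['ft_torque'])
E
```

```text
12.8 0.012202929232573656 40.101147294044495 [ 0.44868132 -0.31418634  0.09997064] [-2.81674479  1.59139154 -1.31206359] [ 0.41831303  0.34372827 -0.00505063]
```

Emit:
carry_out(
  turn=[
    [0, -0.028, 0],
    [0, -0.057, 0],
    [0, -0.057, 0],
  ],
  translation=[
    [0.045, -0.01, -0.08],
    [0.09, -0.01, -0.16],
    [0.09, -0.01, -0.16],
  ],
  gripper=[1, 1, 1],
)

```text
clock: 13.1
tcp_pos: [0.4579, -0.3147, 0.111]
tcp_rot: [-0.006, 0.99, -0.03, -0.138]
ft_force: [-3.9, -0.3, -1.1]
opening: 0.0125
grasp_force: 40.1
```

Emit:
carry_out(
  turn=[
    [0, -0.028, 0],
    [0, -0.057, 0],
    [0, -0.057, 0],
    [0, -0.057, 0],
  ],
  translation=[
    [0.05, 0, -0.075],
    [0.1, 0, -0.15],
    [0.1, 0, -0.15],
    [0.1, 0, -0.15],
  ],
  gripper=[1, 1, 1, 1],
)

```text
clock: 13.5
tcp_pos: [0.4682, -0.3154, 0.12]
tcp_rot: [-0.007, 0.983, -0.03, -0.182]
ft_force: [1.8, -1.0, -8.8]
opening: 0.0121
grasp_force: 40.0
```

```bash
python3 - <<'E'
from h import *
p,r,s=tool();print(s['clock'],s['opening'],s['grasp_force'],p,s['ft_force'],s['ft_torque'],abs(s['dq']).max())
cv2.imwrite('pics/f.png',np.hstack([crop('scene',300,130,190,150,4)[:, :]]))
E
```

```text
13.5 0.012066066400283659 40.00518321990967 [ 0.46817291 -0.3153851   0.1200276 ] [ 1.82310039 -1.0103357  -8.79129194] [-0.36733919 -1.09643691  0.12589071] 0.005618589043321492
```

View pics/f.png

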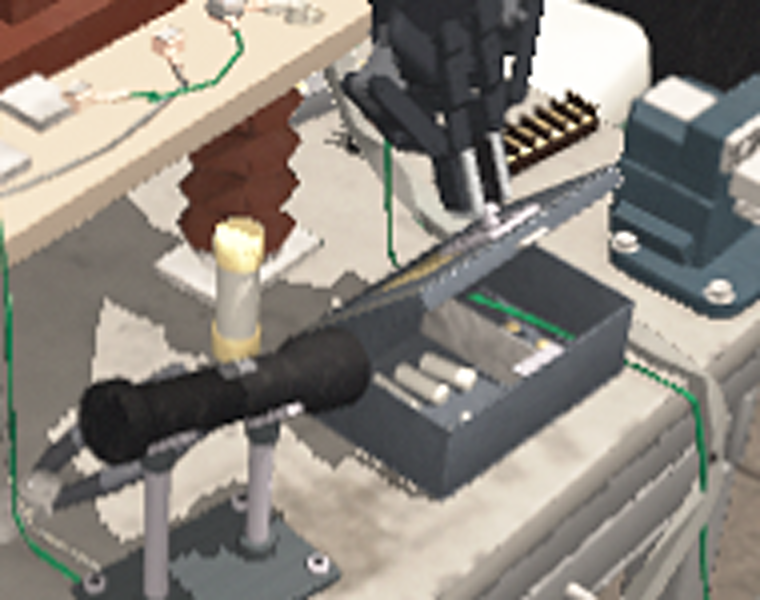

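The lid stands open at about 45° with the fingers on the knob at crop (490,210). The torch is still seated in both saddles, and the arm is at rest, so I'm handing it in.

```bash
python3 -c "
from station import arm
print(arm.job_done())"
```

```text
the job is handed in; nothing more can be done
None
```

I handed the job in: the torch lies in both saddles with its lens towards the tin, the tug showed the tongue was not caught so the knob was not drawn back, and the lid is held by the knob at about 45° (estimated from the tool position).

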